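# Mix the drops and show the bottle to the inspection camera

### The arm

A 6-joint arm with a two-finger parallel gripper is mounted at the origin on a cart in front of the work surface, level with it; the furniture and walls round the work are solid. World frame = base frame: x ahead of the robot, y to its left, z up, the work surface at z = 0. Lengths are in m, angles in rad, forces in N, time in s.
With the tool pointing down it reaches from about 0.275 to 0.825 m from the base axis. Payload 4.9 kg.
Tool frame: the origin (TCP) lies midway between the tips of the shut fingers; the grasp point (between the pads) lies 19 mm behind it (grip_point_offset is the distance from the TCP to the grasp point, in m); z points along the fingers, x is the direction in which the jaws open and shut, and the axes are right-handed (so a half turn about z gives the same grasp; the last joint's range is limited). The gripper opens to 85 mm and grips with 20 to 120 N. Pads are 22 mm wide; open, the fingers measure 114 mm over their backs; the gripper's body (76 mm by 85 mm) begins 54 mm behind the grasp point. The pads swing forward as they close: fully open they stand 13 mm farther back than shut.
Start: joints at [-1.358, 0.326, -0.193, 1.052, 0, 1.437], TCP at [0.187, -0.517, 0.231] pointing down, gripper open.
Joint ranges: [-2.65, 2.65], [-0.97, 1.79], [-1.3, 1.35], [-1.93, 2.1], [-1.47, 1.37], [-3.14, 3.14]. Speed limits (rad/s): [2.57, 2.57, 3.14, 3.14, 3.14, 3.14].

### API

Orientations are given as a rotation vector (axis times angle).
In Python, from cell import * gives the robot as it stands. Calls block until the motion is done:
- movep(position, orientation): joint-space move of the TCP to a pose.
- move_l(position, velocity=0.15, rot=None, until_force=None): straight line of the TCP; rot=None keeps the orientation; velocity is the mean speed in m/s. With until_force (N) it stops when the force on the tool has changed by that much, and returns True; else False.
- set_joints(angles): joint-space move.
- let_go() and grab(newtons=None): open the fingers fully, or close them until they stop; newtons is the grip in N (None keeps the last).
- sleep(seconds).
- ik(position, orientation): joint angles nearest the present ones, or None.
- get_state(): the state.
- grab_frame(name): name is "scene" or "top" or "wrist"; returns a dict with "img" (420x560x3 uint8, red, green, blue), "fx", "fy", "cx", "cy" (pixels), "cam_to_world" (4x4, takes a point from camera to world coordinates); the wrist camera has in their place "T_tool_cam" (4x4, takes a point from camera to tool coordinates, whose origin is the TCP and whose axes are the tool frame's). Camera axes: x right, y down, z forward; pixel columns grow to the right and rows downward; lengths in m; the calibration is good to about 2 mm. A picture is of the moment at which its call begins: read the wrist's pose just before it. There is no depth.
A pose or a line that the arm cannot do raises MotionError and nothing moves.
- sign_off(): hands the job in, once; it reports no verdict.
Trained networks look in the newest picture that a camera, given by its name, has taken for a name from the list of things; names that differ only in an ending like _2 or _b are one class to them, and where a whole thing is asked for, a point or a joint stands for the part that bears it (a point fixed in the world has none). Each returns a list of dicts, best first, with "score" (0 to 1); they miss things now and then, are a little off and sometimes report something else, mostly with a low value. They report only what shows in the picture. A call takes as long as a camera call. They do not tell look-alikes from the thing itself.
- spot_in(camera, name): "centre" ([column, row] in pixels, amid what is visible of it).
- silhouettes(camera, name): "mask" (420x560 bool, what is visible of it) and "centre" ([column, row] in pixels, amid what is visible of it).
- tip_of(camera, name): "centre" ([column, row] in pixels: a listed point, or the origin of a listed thing).
The state is a dict: "clock": time; "q": joint angles; "joint_velocities": joint speeds; "tau": joint torques, N m; "position": TCP position; "eef_rot": TCP orientation; "contact_force": force on the tool from outside, world axes, zero at the start; "wrist_torque": the same for the moment, N m; "finger_gap": opening from 0.0 (shut) to 1.0 (fully open).
Only numpy, scipy, OpenCV 4.12 (cv2) and the standard library are available. Lean on these libraries where they do the work, as an engineer would, in place of code of your own. Each camera call takes 0.05 s, during which the arm holds its last target.

### The job

Mix the brown dropper bottle: hold it upright in the rubber cup of the small mixer and press straight down until the sprung cup is fully depressed, keeping it down for about two seconds. Then lift the bottle out and present it side-on to the inspection camera: its middle at the viewing point in the air above the blue ring target, bulb end up, its long axis square to the camera's line of sight (the camera looks down at a slant, so the bulb end leans away from the camera, not plumb). Finish while still holding it there, steady and clear of everything else, and leave the timer, the cotton jar and the saline bottle where they stand.

Things in the scene. Friction and masses are not known exactly. Their poses are not given: they have to be found in the camera images.
- dropper_center (a point): Centre (half-way up) of the loose upright brown dropper bottle: 33 mm in diameter, 102 mm high, 0.05 to 0.1 kg. Glass body from its underside (51 mm below) up; black collar 24 mm wide 11 to 26 mm above this point, then a black bulb 13 mm wide up to 51 mm above. Grip it from above round the glass, 2 to 8 mm above this point (lower, the bulb meets the gripper). z = long axis, to the bulb.
- pad_floor (a point): Centre of the inner floor of the black rubber cup on the mixer, where the bottle's underside goes; 83 mm above the surface with the cup up, moves down with it. Cup 58 mm wide outside, 48 mm inside, rim 5 mm above this point. z up.
- mixer_pad (a joint): Travel of the sprung cup: 0 = up, 0.008 m = fully down, on a hard stop. The spring needs about 2.5 N to start and 8.5 N to be fully down.
- mixer: The mixer, fixed: white box 110 x 96 mm and 60 mm high, dark front panel with a small grey knob and a green lamp, rubber cup in the middle of its top. Origin at the centre of its underside; front to -x.
- view_point (a point): The camera's viewing point, in free air 200 mm above the surface, straight above the centre of the ring target, 140 mm before the lens on its axis. x = along the line of sight, from here to the lens; y = sideways, level; z = up in the picture, leaning 25 degrees from vertical, its top away from the camera. The bottle's long axis must lie along this z, bulb end up.
- camera_stand: Stand of the inspection camera, fixed. Origin under the centre of the ring target (66 mm disc, 6 mm thick, blue and white) on the front end of its foot; the aluminium post stands 170 mm from it along +x, beyond it as seen from the robot. On the post a white camera head with a black ring of lamps looks back and down at the viewing point, 25 degrees below level.
- timer_center (a point): Bystander: small white square timer, 62 x 62 x 21 mm, lying loose; point at its centre, 10 mm above the surface.
- jar_center (a point): Bystander: glass cotton jar with knobbed steel lid, 72 mm in diameter, 96 mm high, loose; point at its centre, 48 mm above the surface.
- saline_center (a point): Bystander: white saline bottle with blue cap, 62 mm in diameter, 162 mm high, loose; point at its centre, 81 mm above the surface.
There are look-alikes about, which are no part of the job. There is more than one size of the part that bears dropper_center; the job needs the larger.

How it is judged:
By the outcome, as a careful person would: the job done as asked, in the order asked, and still so for the second after the job is handed in, while the arm keeps its last pose, push and grip.
It also fails if it takes over 51 s, if anything falls off the work surface, if the arm or the gripper's body presses on something with over 40 N, if the wrist force passes 120 N, or if a joint passes its speed limit or range.

## Working session

There is one attempt and no reset: what is moved stays moved. The work goes in short steps, each a Python script; the robot and the scene stay as the last script left them, time stands still between calls to the robot, and variables do not carry over. Pictures are saved under pics/ and viewed, and the job is handed in when it is done.

```bash
ls; mkdir -p pics
python3 - <<'E'
from cell import *
import cv2,numpy as np
for n in ["scene","top"]:
    f=grab_frame(n); cv2.imwrite(f"pics/{n}0.png",f["img"][:,:,::-1])
    print(n,f["fx"],f["fy"],f["cx"],f["cy"],np.round(f["cam_to_world"],4).tolist())
    for k in ["dropper_center","pad_floor","mixer","view_point","camera_stand","timer_center","jar_center","saline_center"]:
        try: print(k,[(np.round(d["centre"]).tolist(),round(d["score"],2)) for d in tip_of(n,k)][:5])
        except Exception as e: print(k,e)
s=get_state(); print(s)
E
```

```text
pics
scene 479.25908840720035 479.25908840720035 281.9201506045894 212.28134635826694 [[-0.9117, -0.2684, 0.3112, 0.2049], [-0.4105, 0.6278, -0.6613, 0.6984], [-0.0179, -0.7307, -0.6825, 0.8768], [0.0, 0.0, 0.0, 1.0]]
dropper_center [([330.0, 189.0], 0.81), ([318.0, 211.0], 0.5), ([279.0, 252.0], 0.46)]
pad_floor [([271.0, 304.0], 0.6)]
mixer [([272.0, 327.0], 0.65)]
view_point []
camera_stand [([277.0, 255.0], 0.85), ([149.0, 303.0], 0.58)]
timer_center [([337.0, 290.0], 0.59)]
jar_center [([273.0, 166.0], 0.68)]
saline_center [([148.0, 305.0], 0.56)]
top 528.210767926604 528.210767926604 279.6828197746384 211.90285566651562 [[-0.0046, -0.9952, 0.0978, 0.4295], [-1.0, 0.0046, -0.0002, 0.0061], [-0.0002, -0.0978, -0.9952, 1.2802], [0.0, 0.0, 0.0, 1.0]]
dropper_center [([379.0, 231.0], 0.72), ([342.0, 236.0], 0.61)]
pad_floor [([205.0, 246.0], 0.8), ([381.0, 230.0], 0.26)]
mixer [([208.0, 246.0], 0.62)]
view_point []
camera_stand [([291.0, 211.0], 0.8)]
timer_center [([268.0, 279.0], 0.77)]
jar_center [([394.0, 156.0], 0.83), ([208.0, 244.0], 0.73)]
saline_center [([159.0, 146.0], 0.7)]
{'clock': 0.9, 'q': array([-1.35819361e+00,  3.26170820e-01, -1.92586667e-01,  1.05201789e+00,
        3.75887215e-06,  1.43657378e+00]), 'joint_velocities': array([ 6.73905498e-06,  9.38035360e-04, -8.26461251e-04,  2.61181238e-03,
        1.75680503e-03,  4.15434361e-05]), 'tau': array([ 9.76309893e-04, -4.43317795e+01,  2.62758923e+01,  9.26755274e-04,
       -1.43039852e-04, -7.07324972e-06]), 'position': array([ 0.18695684, -0.51726981,  0.23130181]), 'eef_rot': array([ 2.57141234e+00, -1.80481882e+00,  2.81721985e-05]), 'contact_force': array([-0.30198303, -0.35431445, -0.06160108]), 'wrist_torque': array([ 0.01995931, -0.01039368,  0.04568296]), 'finger_gap': 0.9988325679131573}
```

View pics/scene0.png

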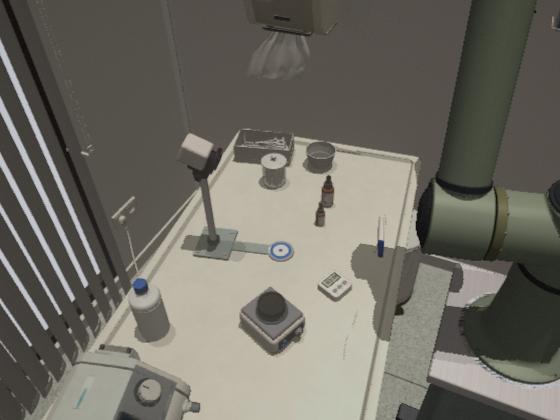

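View pics/top0.png

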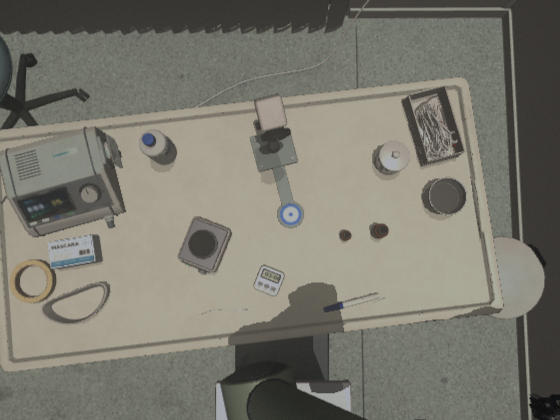

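The scene view shows two dropper bottles. The large one is at scene (328,192) / top (379,230), the small one at scene (320,214) / top (345,235). The ring is at top (290,214), the mixer cup at (203,245), and the post at about (270,145). I'll take the larger bottle. Next I'll triangulate and check it in a crop.

```bash
cat > h.py <<'E'
from cell import *
import cv2,numpy as np
from scipy.spatial.transform import Rotation as R
def camT(f,st=None):
    if "cam_to_world" in f: return np.array(f["cam_to_world"])
    T=np.eye(4);T[:3,:3]=R.from_rotvec(st["eef_rot"]).as_matrix();T[:3,3]=st["position"]
    return T@np.array(f["T_tool_cam"])
def ray(f,px,st=None):
    T=camT(f,st);d=np.array([(px[0]-f["cx"])/f["fx"],(px[1]-f["cy"])/f["fy"],1.]);d=T[:3,:3]@d
    return T[:3,3],d/np.linalg.norm(d)
def atz(f,px,z,st=None):
    o,d=ray(f,px,st);return o+d*(z-o[2])/d[2]
def proj(f,P,st=None):
    T=np.linalg.inv(camT(f,st));p=T[:3,:3]@np.array(P)+T[:3,3];return np.array([f["fx"]*p[0]/p[2]+f["cx"],f["fy"]*p[1]/p[2]+f["cy"]])
def tri(rs):
    A=np.zeros((3,3));b=np.zeros(3)
    for o,d in rs:
        M=np.eye(3)-np.outer(d,d);A+=M;b+=M@o
    return np.linalg.solve(A,b)
E
python3 - <<'E'
from h import *
F={n:grab_frame(n) for n in ["scene","top"]}
for k,z in [("dropper_center",.051),("pad_floor",.083),("mixer",0),("camera_stand",0),("timer_center",.01),("jar_center",.048),("saline_center",.081)]:
    for n in F:
        for d in tip_of(n,k): print(k,n,np.round(d["centre"],1),round(d["score"],2),np.round(atz(F[n],d["centre"],z),4))
for n,(u,v) in [("scene",(300,195)),("top",(362,232))]:
    c=F[n]["img"][v-40:v+40,u-50:u+50]
    cv2.imwrite(f"pics/crop_{n}.png",cv2.resize(c,None,fx=7,fy=7,interpolation=2)[:,:,::-1])
c=F["top"]["img"][80:300,160:320]; cv2.imwrite("pics/crop_top2.png",cv2.resize(c,None,fx=2.7,fy=2.7,interpolation=2)[:,:,::-1])
E
```

```text
dropper_center scene [325.8 190.6] 0.73 [ 0.5091 -0.2241  0.051 ]
dropper_center scene [317.7 213.1] 0.47 [ 0.4974 -0.1344  0.051 ]
dropper_center top [381.7 232.4] 0.75 [ 0.5012 -0.2316  0.051 ]
dropper_center top [347.3 238. ] 0.5 [ 0.4885 -0.1512  0.051 ]
pad_floor scene [272.6 304.9] 0.76 [0.472  0.1855 0.083 ]
pad_floor scene [146.3 305.7] 0.48 [0.7053 0.289  0.083 ]
pad_floor top [202.5 244.5] 0.6 [0.4738 0.1809 0.083 ]
mixer scene [272.2 325.1] 0.71 [0.4785 0.1798 0.    ]
mixer top [207.3 245.3] 0.88 [0.4749 0.1814 0.    ]
camera_stand scene [277.8 252.8] 0.82 [ 0.5541 -0.0142  0.    ]
timer_center scene [335.9 286.4] 0.87 [0.3864 0.0349 0.01  ]
timer_center top [270.3 279.8] 0.63 [0.3916 0.029  0.01  ]
jar_center scene [274.8 165.2] 0.57 [ 0.6816 -0.2749  0.048 ]
jar_center top [396.  159.3] 0.83 [ 0.6744 -0.2701  0.048 ]
saline_center scene [147.8 304.8] 0.93 [0.7051 0.285  0.081 ]
saline_center top [156.6 147.5] 0.7 [0.6981 0.2894 0.081 ]
saline_center top [392.3 159.9] 0.68 [ 0.6665 -0.2541  0.081 ]
```

View pics/crop_scene.png

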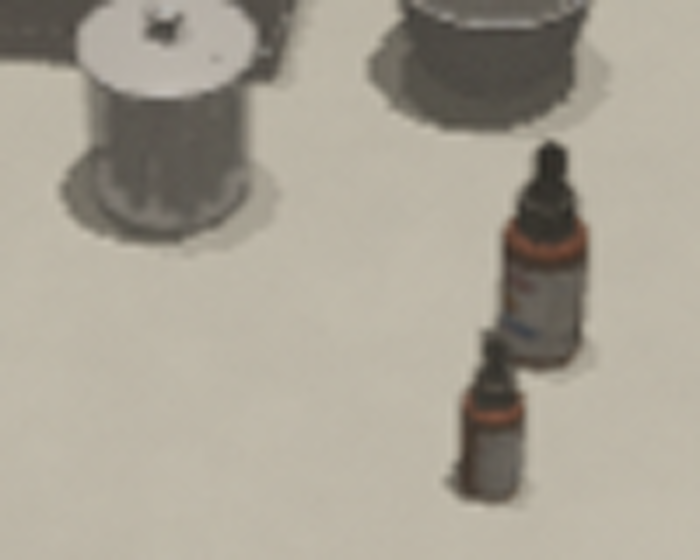

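View pics/crop_top2.png

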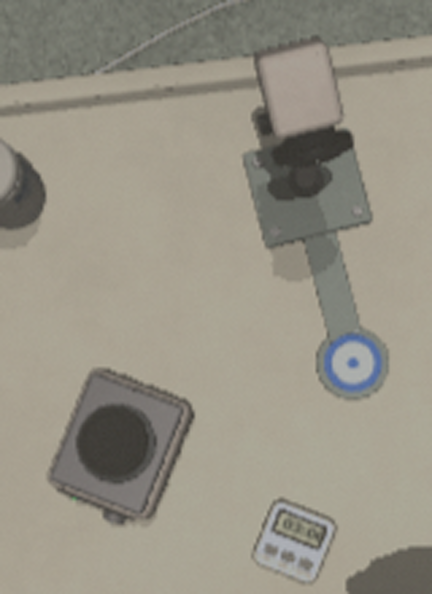

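The crop confirms the taller, wider bottle (crop (545,260)) is the target. The small look-alike sits 80 mm from it towards +y. I'll go above the ring and mixer and look with the wrist camera, then above the bottle.

```bash
cat >> h.py <<'E'
def down(a):
    c,s=np.cos(a),np.sin(a);return R.from_matrix(np.array([[c,s,0],[s,-c,0],[0,0,-1.]])).as_rotvec()
def look(name):
    st=get_state();f=grab_frame("wrist");cv2.imwrite(f"pics/{name}.png",f["img"][:,:,::-1]);np.savez(f"pics/{name}.npz",eef_rot=st["eef_rot"],position=st["position"],**f);return st,f
def tips(f,st,k,z):
    for d in tip_of("wrist",k): print(k,np.round(d["centre"],1),round(d["score"],2),np.round(atz(f,d["centre"],z,st),4))
E
python3 - <<'E'
from h import *
for a in np.deg2rad([-90,-45,0,45,90,135,180]):
    print(round(np.rad2deg(a)),[None if (q:=ik(p,down(a))) is None else np.round(q,2).tolist() for p in ([.50,-.23,.25],[.474,.182,.25])])
a=np.deg2rad(-10)
movep([.46,-.225,.30],down(0)); 
st,f=look("w1"); print(st["clock"],np.round(f["T_tool_cam"],3).tolist()); tips(f,st,"dropper_center",.051); tips(f,st,"jar_center",.048)
E
```

```text
-90 [[-0.57, 0.32, -0.16, 1.1, 0.0, 2.58], [0.22, 0.24, -0.27, 1.07, 0.0, -2.92]]
-45 [[-0.57, 0.32, -0.16, 1.1, -0.0, 1.79], [0.22, 0.24, -0.27, 1.07, -0.0, 2.58]]
0 [[-0.57, 0.32, -0.16, 1.1, 0.0, 1.01], [0.22, 0.24, -0.27, 1.07, 0.0, 1.79]]
45 [[-0.57, 0.32, -0.16, 1.1, -0.0, 0.22], [0.22, 0.24, -0.27, 1.07, -0.0, 1.01]]
90 [[-0.57, 0.32, -0.16, 1.1, 0.0, -0.57], [0.22, 0.24, -0.27, 1.07, 0.0, 0.22]]
135 [[-0.57, 0.32, -0.16, 1.1, 0.0, -1.35], [0.22, 0.24, -0.27, 1.07, 0.0, -0.56]]
180 [[-0.57, 0.32, -0.16, 1.1, 0.0, -2.14], [0.22, 0.24, -0.27, 1.07, 0.0, -1.35]]
3.2 [[1.0, 0.001, -0.001, -0.001], [-0.0, 0.949, 0.317, -0.082], [0.002, -0.317, 0.949, -0.143], [0.0, 0.0, 0.0, 1.0]]
dropper_center [314.6 108.3] 0.63 [ 0.4898 -0.1497  0.051 ]
dropper_center [324.  180.3] 0.58 [ 0.5028 -0.2293  0.051 ]
jar_center [466.7 203.6] 0.74 [ 0.6743 -0.2584  0.048 ]
```

View pics/w1.png

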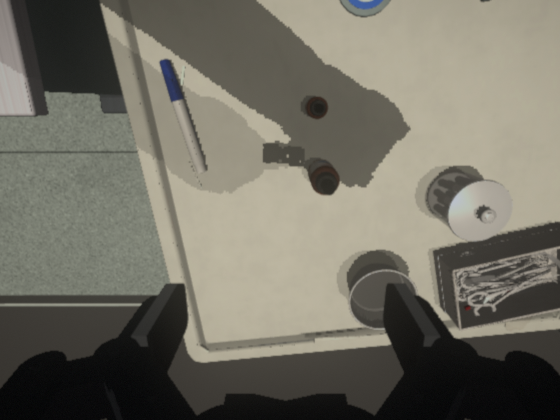

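Wrist view: big dropper at (323,178), small one at (316,107), a marker at (185,115). I'll check the big one using its bulb top and body silhouette, then look at the mixer and ring.

Run:
```python
from h import *
z=np.load("pics/w1.npz");f={k:z[k] for k in z.files};st=f
im=f["img"].copy()
for P in ([.503,-.229,0],[.503,-.229,.102],[.503,-.229,.026]):
    p=proj(f,P,st);print(np.round(p,1))
c=im[140:215,275:375];cv2.imwrite("pics/c1.png",cv2.resize(c,None,fx=7,fy=7,interpolation=2)[:,:,::-1])
movep([.50,.05,.36],down(np.deg2rad(0)))
st,f=look("w2");print(st["clock"])
for k,zz in [("camera_stand",0),("pad_floor",.083),("mixer",0),("timer_center",.01)]: tips(f,st,k,zz)
```

```text
[320.1 171.6]
[329.5 190.8]
[322.  175.7]
4.45
camera_stand [316.4 205.9] 0.86 [ 0.5455 -0.0186  0.    ]
pad_floor [262.3  50.5] 0.85 [0.4729 0.1857 0.083 ]
mixer [268.3  58.4] 0.83 [0.4756 0.1868 0.    ]
timer_center [211.6 173.9] 0.66 [0.3913 0.0328 0.01  ]
timer_center [316.1 204.6] 0.66 [ 0.544  -0.0136  0.01  ]
```

View pics/c1.png

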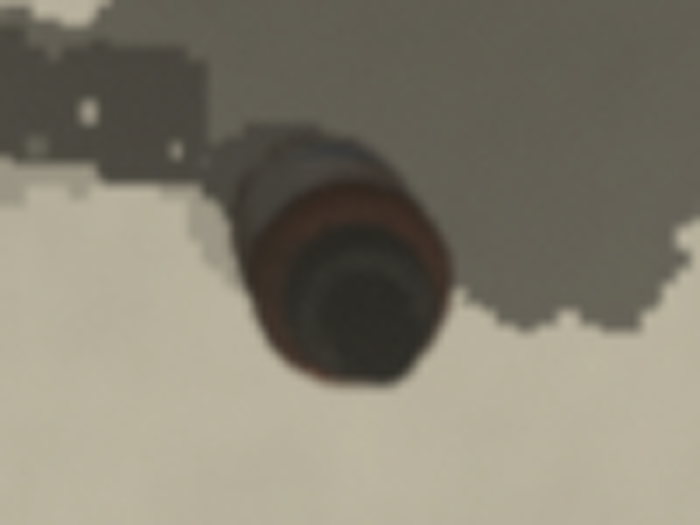

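View pics/w2.png

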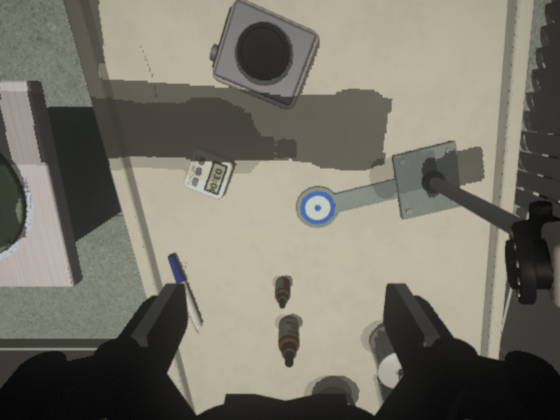

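Run:
```python
from h import *
z=np.load("pics/w1.npz");f={k:z[k] for k in z.files}
print("bulb",atz(f,(326.4,184.3),.102,f),"should",atz(f,(325,180),.060,f))
z=np.load("pics/w2.npz");f={k:z[k] for k in z.files}
im=f["img"]
hsv=cv2.cvtColor(im,cv2.COLOR_RGB2HSV)
m=cv2.inRange(hsv,(100,90,60),(130,255,255));m[:150]=0;m[250:]=0;m[:,:280]=0;m[:,360:]=0
ys,xs=np.nonzero(m);e=cv2.fitEllipse(cv2.convexHull(np.c_[xs,ys].astype(np.int32)));print(e)
ring=atz(f,e[0],.006,f);print("ring",ring)
g=cv2.cvtColor(im,cv2.COLOR_RGB2GRAY)
m=(g<62).astype(np.uint8);n,l,s,c=cv2.connectedComponentsWithStats(m)
i=l[51,264];cs,_=cv2.findContours((l==i).astype(np.uint8),0,1);e=cv2.fitEllipse(max(cs,key=len));print(e,s[i],"cup",atz(f,e[0],.088,f))
for p in [(433,182),(393,191)]:
    P=atz(f,p,.008,f);print(P,np.rad2deg(np.arctan2(*(P-ring)[1::-1])),np.linalg.norm((P-ring)[:2]))
c=im[140:230,290:470];cv2.imwrite("pics/c2.png",cv2.resize(c,None,fx=4.4,fy=4.4,interpolation=2)[:,:,::-1])
c=im[0:110,200:330];cv2.imwrite("pics/c3.png",cv2.resize(c,None,fx=5,fy=5,interpolation=2)[:,:,::-1])
```

```text
bulb [ 0.49961058 -0.22220104  0.102     ] should [ 0.50288607 -0.22695724  0.06      ]
((317.3438415527344, 207.22715759277344), (32.358341217041016, 33.95774841308594), 75.11219024658203)
ring [ 0.54638012 -0.01888265  0.006     ]
((263.20989990234375, 51.3305549621582), (52.781219482421875, 57.721858978271484), 166.18614196777344) [ 237   22   54   59 2469] cup [0.47421238 0.18421667 0.088     ]
[0.71443907 0.02026338 0.008     ] 13.112123048302177 0.17255787592250627
[0.65722736 0.00673095 0.008     ] 13.011040448484433 0.11376803571503055
```

View pics/c2.png

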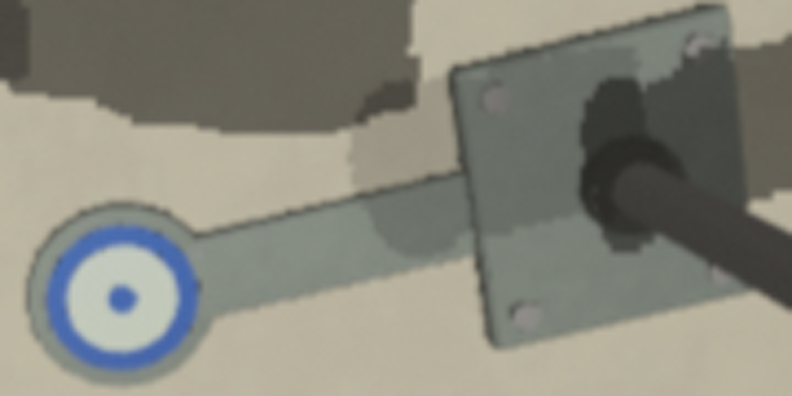

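View pics/c3.png

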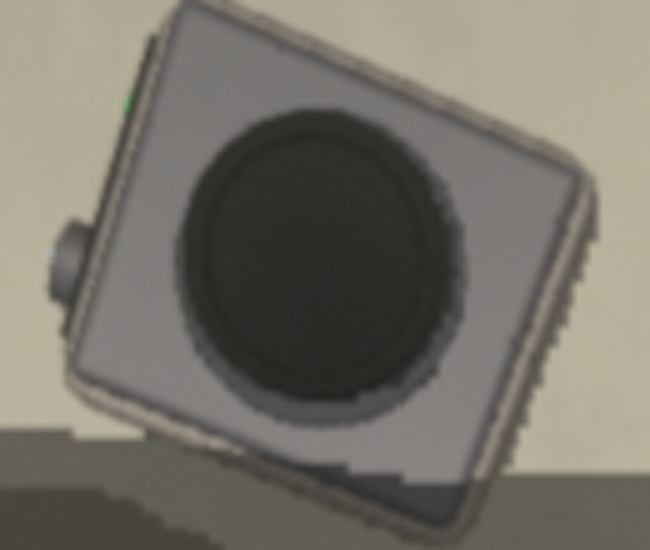

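Run:
```python
from h import *
z=np.load("pics/w2.npz");f={k:z[k] for k in z.files}
W=lambda p,zz=.004: atz(f,(290+p[0]/4.4,140+p[1]/4.4),zz,f)
for n,a,b,o,zz in [("top edge",(195,237),(465,172),0,.005),("bot edge",(235,312),(475,250),0,.005),("plate l",(455,70),(492,345),90,.008),("plate top",(455,70),(728,5),0,.008),("plate bot",(492,345),(745,288),0,.008),("bolts l",(495,97),(527,315),90,.01),("bolts b",(527,315),(722,275),0,.01),("bolts t",(495,97),(702,42),0,.01),("ringpost",(121,298),(632,188),0,.008)]:
    d=W(b,zz)-W(a,zz);print(n,np.rad2deg(np.arctan2(d[1],d[0]))+o,np.linalg.norm(d))
# top view
f=grab_frame("top");
W=lambda p,zz: atz(f,(160+p[0]/2.7,80+p[1]/2.7),zz)
r=W((352,362),.006);print("ring top",r,"cup top",W((117,443),.088))
for p,zz in [((319,236),.008),((306,180),.01)]:
    d=W(p,zz)-r;print(np.rad2deg(np.arctan2(d[1],d[0])),np.linalg.norm(d))
f=grab_frame("scene")
c=f["img"][120:280,160:310];cv2.imwrite("pics/c4.png",cv2.resize(c,None,fx=3.6,fy=3.6,interpolation=2)[:,:,::-1])
print("scene ring pred",proj(f,[.546,-.019,.006]))
```

```text
top edge 14.074072743598263 0.09193205945679164
bot edge 15.35099791190241 0.08330310384321345
plate l 13.163061950517076 0.09691498384063899
plate top 13.614238821258605 0.08786522937341955
plate bot 13.713016321121906 0.08631425264815742
bolts l 14.235114393200263 0.07678867072486127
bolts b 12.432335540381416 0.06578435688031899
bolts t 15.288717987718769 0.06701492953180962
ringpost 12.743539429003546 0.1733412220180594
ring top [ 0.54926851 -0.02005023  0.006     ] cup top [0.47453832 0.17831032 0.088     ]
14.284545878812903 0.11800020353187847
13.80898265897748 0.1703957587036422
scene ring pred [281.55501146 250.77658122]
```

View pics/c4.png

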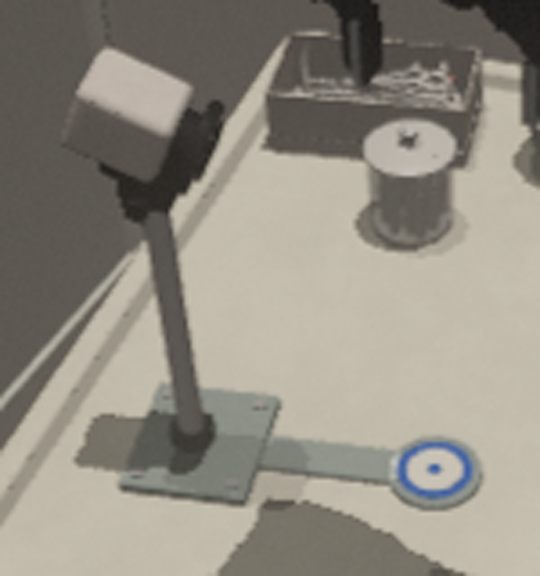

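Ring about (0.547, -0.019), stand yaw about 13.8°, cup about (0.4745, 0.183), bottle about (0.502, -0.226). Now a closer look from above the bottle.

Run:
```python
from h import *
movep([.502,-.226,.19],down(0))
st,f=look("w3");print(st["clock"],st["position"])
tips(f,st,"dropper_center",.051)
for P in ([.502,-.226,0],[.502,-.226,.102],[.502,-.226,.062]): print(np.round(proj(f,P,st),1))
for d in silhouettes("wrist","dropper_center"):
    ys,xs=np.nonzero(d["mask"]);print(d["score"],d["centre"],xs.min(),xs.max(),ys.min(),ys.max())
```

```text
6.0333 [ 0.50266638 -0.2253886   0.19077863]
dropper_center [286.7 209.4] 0.97 [ 0.5026 -0.2304  0.051 ]
dropper_center [275.4 110. ] 0.65 [ 0.4935 -0.1488  0.051 ]
[285.9 190. ]
[286.2 224.6]
[286.  208.2]
0.82 [285.0, 203.8] 268 307 178 233
0.82 [275.9, 111.0] 261 290 95 125
```

View pics/w3.png

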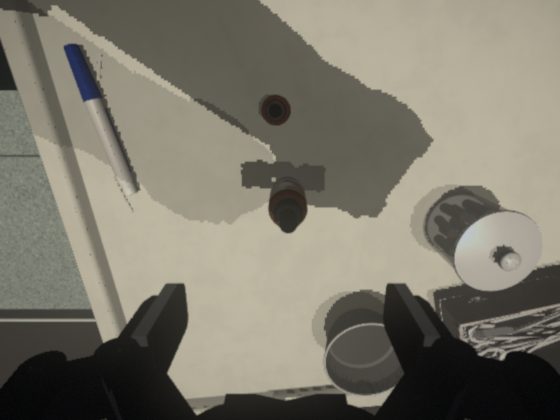

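Run:
```python
from h import *
z=np.load("pics/w3.npz");f={k:z[k] for k in z.files}
im=f["img"][160:250,230:345].copy();im=cv2.resize(im,None,fx=6,fy=6,interpolation=2)
def circ(c,r,zz,col):
    pts=[proj(f,[c[0]+r*np.cos(t),c[1]+r*np.sin(t),zz],f) for t in np.linspace(0,6.28,60)]
    cv2.polylines(im,[np.int32([((p[0]-230+.5)*6,(p[1]-160+.5)*6) for p in pts])],True,col,1)
c=(.5035,-.226)
circ(c,.0165,.0,(0,255,0));circ(c,.0165,.055,(255,0,0));circ(c,.012,.077,(255,255,0));circ(c,.0065,.097,(0,255,255))
cv2.imwrite("pics/c5.png",cv2.convertScaleAbs(im[:,:,::-1],alpha=1.5))
```

```text
(no output)
```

View pics/c5.png

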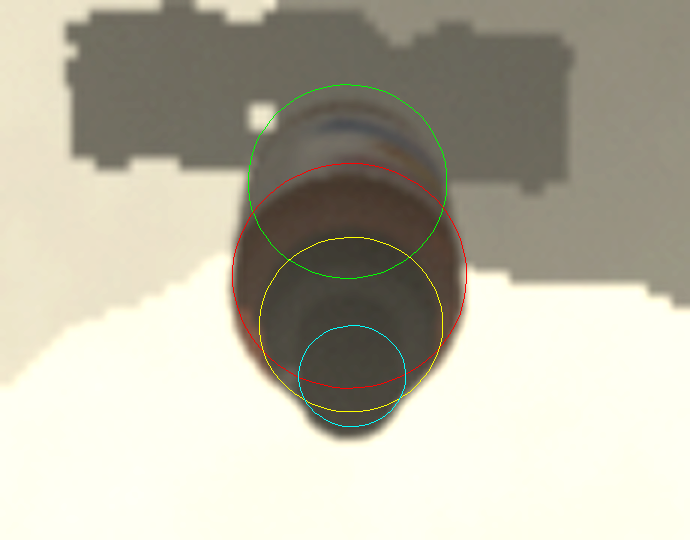

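The overlaid model fits after a ~2 px shift, so the bottle is at (0.5033, -0.2275). Grasping with the jaws along x.

Run:
```python
from h import *
p=[.5033,-.2275]
move_l(p+[.15],rot=down(0)); move_l(p+[.0365],velocity=.08)
print(get_state()["contact_force"],get_state()["position"])
grab(60); s=get_state();print(s["clock"],s["position"],s["finger_gap"],s["contact_force"])
move_l(p+[.19],velocity=.15)
s=get_state();print(s["clock"],s["position"],s["finger_gap"],s["contact_force"])
st,f=look("w4")
g=grab_frame("scene");cv2.imwrite("pics/s4.png",cv2.resize(g["img"][100:300,180:440],None,fx=3,fy=3,interpolation=2)[:,:,::-1])
```

```text
[-0.26648792  0.34304456  0.23025623] [ 0.5037018  -0.22774343  0.03702408]
8.7167 [ 0.50366992 -0.22765246  0.0369222 ] 0.3508412427783631 [ 0.02004389 -0.35238531  4.0040108 ]
9.8917 [ 0.50263406 -0.2270931   0.18895995] 0.3529825899927074 [ 0.44494682 -0.5516341  -0.86750691]
```

View pics/w4.png

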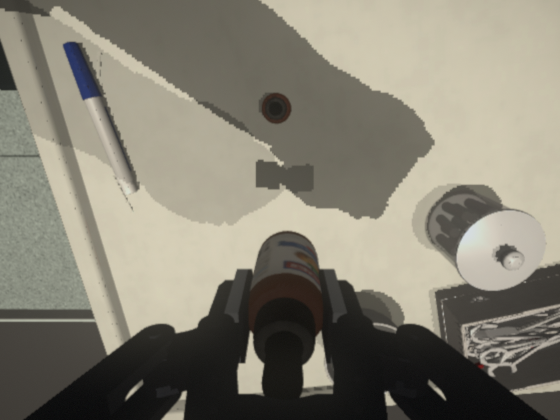

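View pics/s4.png

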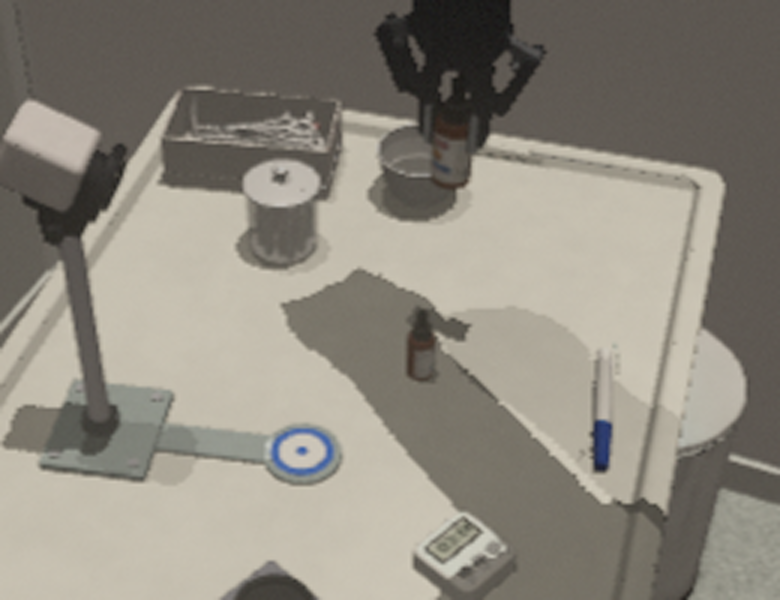

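Held and lifted. In the wrist view the bottle sits between the pads at (285,280–370). I'll measure its offset and tilt in the hand with a model overlay.

```bash
cat > ov.py <<'E'
from h import *
def overlay(name,out,dy=0,tilt=0,dx=0,cz=-.0141,box=(220,215,360,405),s=4,tiltx=0):
    z=np.load(f"pics/{name}.npz");f={k:z[k] for k in z.files}
    T=np.array(f["T_tool_cam"]);Ti=np.linalg.inv(T)
    x0,y0,x1,y1=box
    im=cv2.resize(f["img"][y0:y1,x0:x1],None,fx=s,fy=s,interpolation=2)
    im=cv2.convertScaleAbs(im,alpha=1.6)
    Rb=R.from_euler("xy",[tilt,tiltx],degrees=True).as_matrix()
    for h,r,col in [(-.051,.0165,(0,255,0)),(.010,.0165,(255,0,0)),(.026,.012,(255,255,0)),(.045,.0065,(0,255,255))]:
        pts=[]
        for t in np.linspace(0,6.28,60):
            P=np.array([dx,dy,cz])+Rb@np.array([r*np.cos(t),r*np.sin(t),-h])
            p=Ti[:3,:3]@P+Ti[:3,3];pts.append(((f["fx"]*p[0]/p[2]+f["cx"]-x0+.5)*s,(f["fy"]*p[1]/p[2]+f["cy"]-y0+.5)*s))
        cv2.polylines(im,[np.int32(pts)],True,col,1)
    cv2.imwrite(f"pics/{out}.png",im[:,:,::-1])
E
python3 -c "
from ov import *
overlay('w4','o4',s=3)
"
```

```text
(no output)
```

View pics/o4.png

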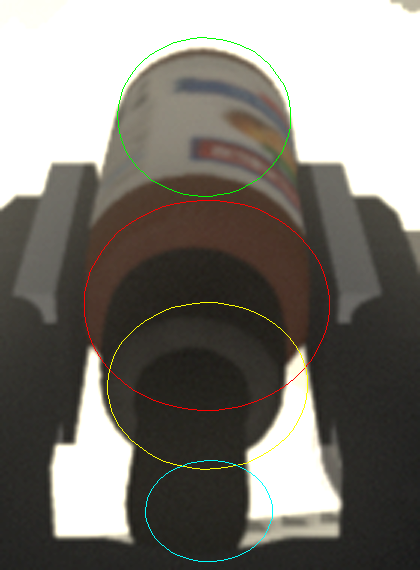

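The bottle is centred in the jaws to within about 1–2 mm of calibration noise, with no clear tilt. Next I'll carry it to near the mixer and measure the cup again with the wrist camera almost straight above it.

Run:
```python
from h import *
movep([.44,-.02,.22],down(0)); movep([.474,.115,.22],down(0))
st,f=look("w5");print(st["clock"],st["position"])
tips(f,st,"pad_floor",.083)
im=f["img"];print(proj(f,[.4742,.184,.088],st))
g=cv2.cvtColor(im,cv2.COLOR_RGB2GRAY);cv2.imwrite("pics/w5g.png",cv2.convertScaleAbs(im[:,:,::-1],alpha=1.6))
```

```text
11.4917 [0.474653   0.11446865 0.2193783 ]
pad_floor [286.7 117.1] 0.97 [0.4742 0.1858 0.083 ]
[286.69916666 119.80945145]
```

View pics/w5g.png

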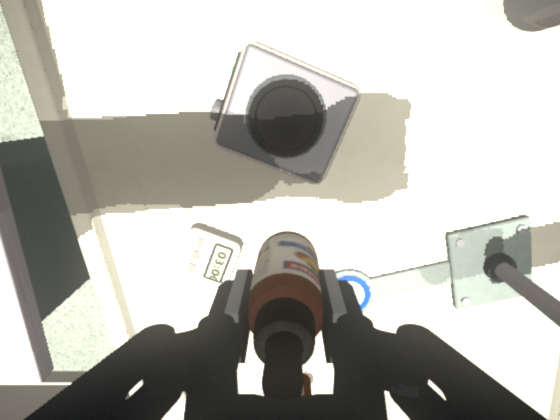

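Run:
```python
from h import *
movep([.4745,.186,.17],down(0)); move_l([.4745,.186,.140],velocity=.1)
st,f=look("w6");print(st["clock"],st["position"],st["contact_force"])
cv2.imwrite("pics/w6.png",cv2.convertScaleAbs(f["img"][:,:,::-1],alpha=1.6))
g=grab_frame("scene");cv2.imwrite("pics/s6.png",cv2.resize(g["img"][200:370,180:360],None,fx=3.5,fy=3.5,interpolation=2)[:,:,::-1])
g=grab_frame("top");cv2.imwrite("pics/t6.png",cv2.resize(g["img"][180:320,130:280],None,fx=4,fy=4,interpolation=2)[:,:,::-1])
```

```text
12.4833 [0.47492313 0.18522651 0.1405589 ] [ 5.98964337e-01  5.03870197e-04 -3.40423790e-01]
```

View pics/w6.png

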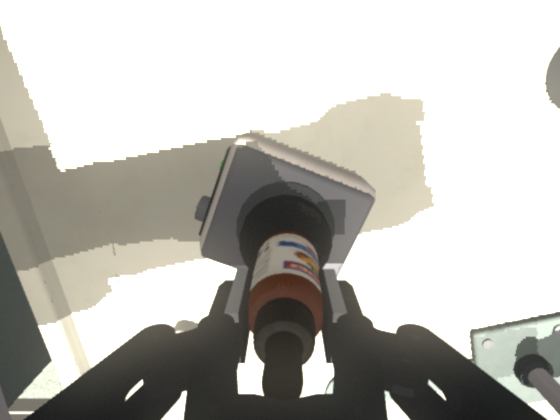

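View pics/s6.png

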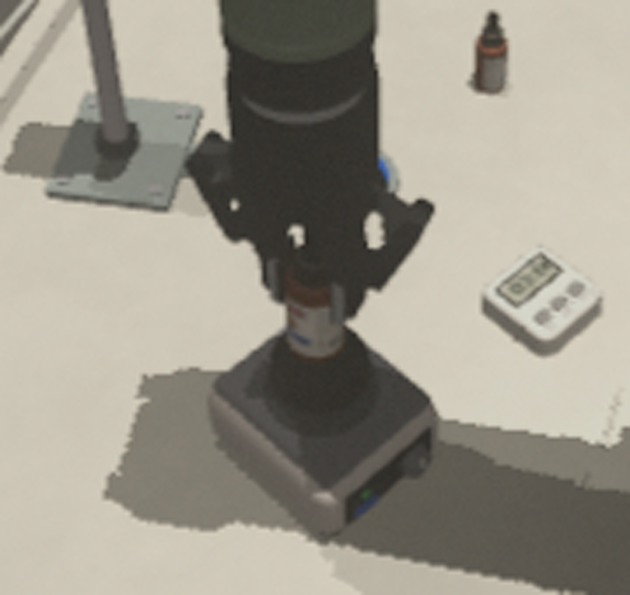

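Run:
```python
from h import *
g=grab_frame("scene")
c=cv2.convertScaleAbs(g["img"][260:345,225:320],alpha=2.0);cv2.imwrite("pics/s6b.png",cv2.resize(c,None,fx=7,fy=7,interpolation=2)[:,:,::-1])
z=np.load("pics/w6.npz");f={k:z[k] for k in z.files}
c=cv2.convertScaleAbs(f["img"][150:310,210:370],alpha=3.0);cv2.imwrite("pics/w6b.png",cv2.resize(c,None,fx=3.7,fy=3.7,interpolation=2)[:,:,::-1])
for P in ([.4745,.186,.103],[.4745,.186,.088]): print(proj(g,P),proj(f,P,f))
```

```text
[271.02987667 298.65957538] [286.83945542 252.49762018]
[271.27965032 303.2045277 ] [286.75433115 242.37667974]
```

View pics/s6b.png

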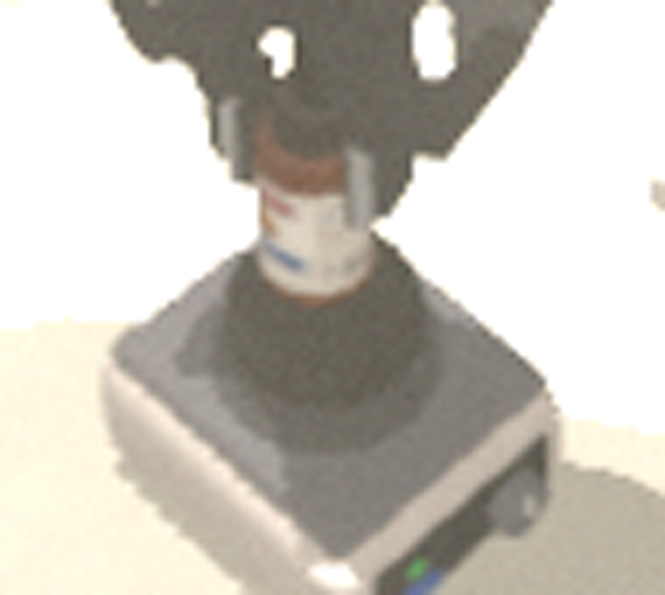

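View pics/w6b.png

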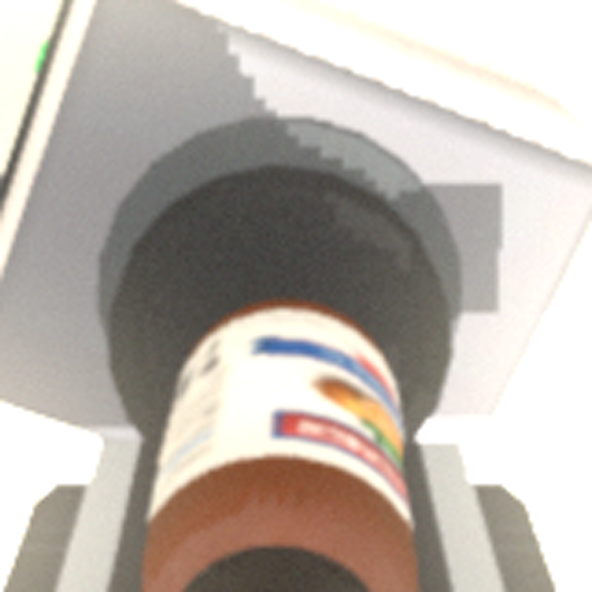

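View pics/t6.png

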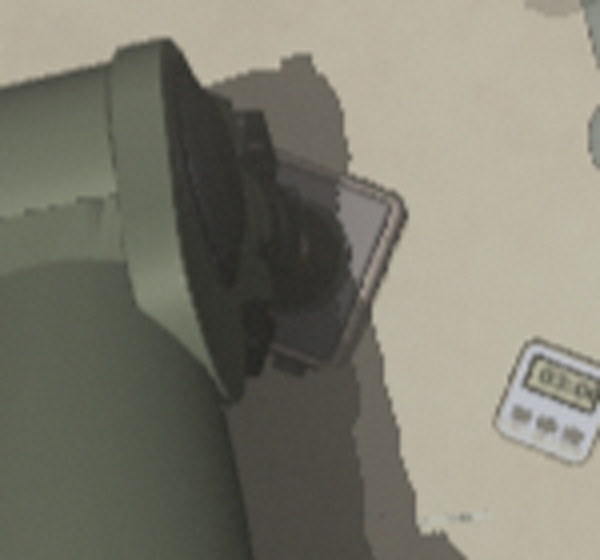

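Run:
```python
from h import *
z=np.load("pics/w6.npz");f={k:z[k] for k in z.files}
C=lambda P:np.round((proj(f,P,f)-[210,150]+.5)*3.7,0)
for y in (.184,.186,.188): print(y,"rim far",C([.4745,y+.029,.088]),"base far",C([.4745,y+.0165,.1037]),"rim l/r",C([.4745-.029,y,.088])[0],C([.4745+.029,y,.088])[0])
```

```text
0.184 rim far [286. 187.] base far [286. 295.] rim l/r 112.0 460.0
0.186 rim far [286. 175.] base far [286. 282.] rim l/r 111.0 461.0
0.188 rim far [286. 163.] base far [286. 270.] rim l/r 111.0 461.0
```

The wrist crop puts the bottle base about 1.5 mm too far +x and 3 mm too far −y relative to the cup, so I'll shift by that. Then slow press with a force stop.

Run:
```python
from h import *
move_l([.473,.189,.128],velocity=.05)
s=get_state();print(s["clock"],s["position"],s["contact_force"])
r=move_l([.473,.189,.1145],velocity=.012,until_force=6)
s=get_state();print(r,s["clock"],s["position"],s["contact_force"],s["wrist_torque"],s["finger_gap"])
```

```text
13.0833 [0.47247726 0.18905025 0.12748196] [-0.29004673  0.26777702 -1.31354034]
False 14.3583 [0.47307383 0.18905219 0.11466207] [-1.72739999  0.53323559  4.97704748] [-0.09270559  0.35835565  0.06452526] 0.35353162211615247
```

Run:
```python
from h import *
r=move_l([.473,.189,.105],velocity=.010,until_force=10)
s=get_state();print(r,s["clock"],s["position"],s["contact_force"],s["wrist_torque"],s["finger_gap"])
for _ in range(3):
    sleep(.1);s=get_state();print(s["clock"],s["position"],s["contact_force"])
```

```text
True 14.8667 [0.47312563 0.18909478 0.11185759] [-1.56580521 -0.25383694  7.03866855] [-0.08992802  0.37676453  0.02845234] 0.35401653672925
14.9667 [0.47306639 0.18909899 0.11180034] [-1.16919833 -0.34963289  7.14634912]
15.0667 [0.4730943  0.18908378 0.11183   ] [-1.69935572 -0.87646812  6.02057774]
15.1667 [0.4730756  0.1890927  0.11182776] [-1.59094848  0.49584727  6.43152985]
```

Run:
```python
from h import *
z=.1115
while z>.104:
    z-=.001; move_l([.473,.189,z],velocity=.02)
    F=[];
    for _ in range(3): sleep(.03);F.append(get_state()["contact_force"][2])
    s=get_state();print(round(z,4),s["clock"],s["position"],np.mean(F))
    if np.mean(F)>17: break
sleep(2.1)
s=get_state();print(s["clock"],s["position"],s["contact_force"],s["finger_gap"])
g=grab_frame("scene")
c=cv2.convertScaleAbs(g["img"][260:345,225:320],alpha=2.0);cv2.imwrite("pics/s7.png",cv2.resize(c,None,fx=7,fy=7,interpolation=2)[:,:,::-1])
st,f=look("w7")
```

```text
0.1105 15.5167 [0.47328216 0.1891465  0.11166356] 14.345888231059964
0.1095 15.8667 [0.47333161 0.18921908 0.11148934] 21.442401411698842
17.9667 [0.47336797 0.18923155 0.11150749] [-5.52690842 -1.39474193 21.26536142] 0.360338641959552
```

View pics/s7.png

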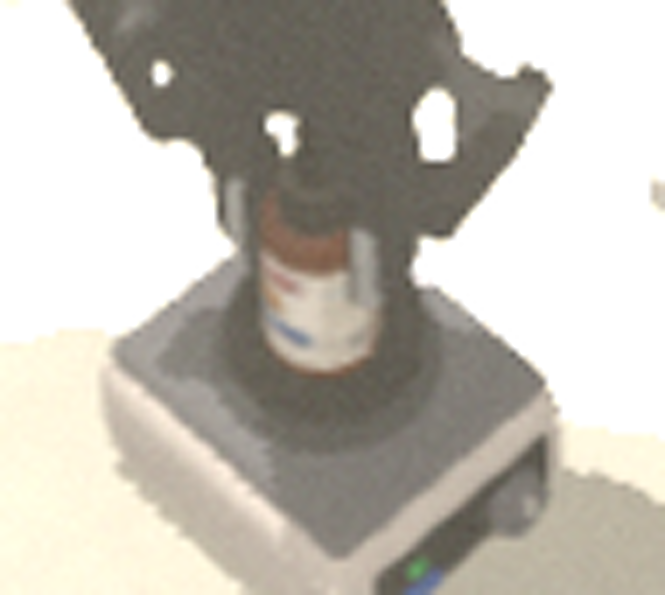

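View pics/w7.png

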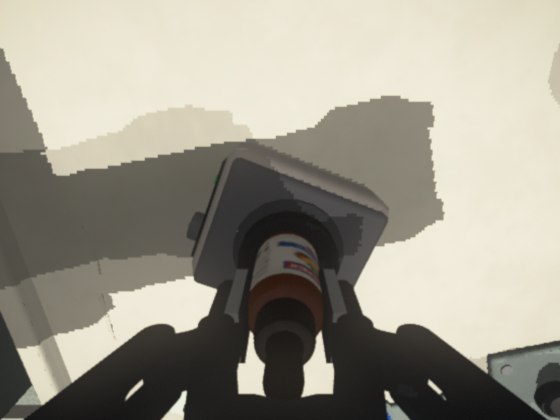

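Fully depressed: the TCP stopped at 0.1115 m against a stiff stop at 21 N, and was held over 2 s. Lifting straight out, then a staged approach to the viewing pose from the robot side.

```bash
cat >> h.py <<'E'
psi=np.deg2rad(13.8);t=np.deg2rad(25)
xv=np.array([np.cos(t)*np.cos(psi),np.cos(t)*np.sin(psi),np.sin(t)])
yv=np.array([-np.sin(psi),np.cos(psi),0]);zv=np.cross(xv,yv)
Rv=np.c_[yv,xv,-zv]
rotv=R.from_matrix(Rv).as_rotvec()
VP=np.array([.547,-.019,.200])
def tcp_for(center,dy=0.0015,c=.0145): return center-Rv@np.array([0,dy,-c])
E
python3 - <<'E'
from h import *
print(zv, np.linalg.det(Rv))
move_l([.473,.189,.18],velocity=.06)
move_l([.473,.189,.24],velocity=.15)
s=get_state();print(s["clock"],s["position"],s["finger_gap"],s["contact_force"])
P=tcp_for(VP);pre=P-.08*xv+np.array([0,0,.04])
for p in (pre,P):
    q=ik(p,rotv);print(p,None if q is None else np.round(q,2))
st,f=look("w8")
from ov import overlay
overlay("w8","o8",cz=-.0145,s=3,dy=0.0015)
E
```

```text
[-0.41041908 -0.1008086   0.90630779] 1.0
19.9417 [0.47277952 0.1889518  0.23939803] 0.35389067686604675 [ 0.34362711 -0.41475905 -1.96024428]
[ 0.48121913 -0.03515733  0.19241515] [-0.39 -0.03 -0.83  0.4   0.25 -0.58]
[ 0.55163086 -0.01786255  0.18622461] [-0.29  0.11 -0.71  0.37  0.21 -0.48]
```

View pics/o8.png

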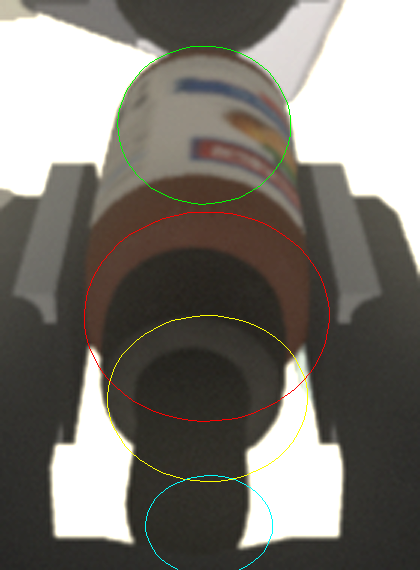

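Base and collar fit the model to about 1 mm and 1°. Proceeding to the viewing point.

```bash
sed -i 's/dy=0.0015,c/dy=0.001,c/' h.py
python3 - <<'E'
from h import *
P=tcp_for(VP);pre=P-.08*xv+np.array([0,0,.04])
movep([.44,.08,.25],down(np.deg2rad(60)))
movep(pre,rotv); print(get_state()["clock"])
move_l(P,velocity=.08)
sleep(.3)
s=get_state();print(s["clock"],s["position"],P,s["contact_force"])
Rt=R.from_rotvec(s["eef_rot"]).as_matrix();print("axis err deg",np.rad2deg(np.arccos(-Rt[:,2]@zv)),"centre",s["position"]+Rt@[0,.001,-.0145])
for n in ("scene","top"):
    g=grab_frame(n);cv2.imwrite(f"pics/{n}9.png",g["img"][:,:,::-1]);np.savez(f"pics/{n}9.npz",**g)
    print(n,[(d["centre"],d["score"]) for d in tip_of(n,"dropper_center")],proj(g,VP))
    u,v=proj(g,VP).astype(int)
    c=g["img"][v-55:v+55,u-65:u+65].copy();c=cv2.resize(c,None,fx=5.5,fy=5.5,interpolation=2);c=cv2.convertScaleAbs(c,alpha=1.7)
    q=[tuple(int(x) for x in (proj(g,VP+zv*h)-[u-65,v-55]+.5)*5.5) for h in (-.051,0,.011,.051)]
    cv2.line(c,q[0],q[-1],(0,255,0),1)
    for a in q: cv2.circle(c,a,3,(255,0,0),-1)
    cv2.imwrite(f"pics/{n}9c.png",c[:,:,::-1])
st,f=look("w9")
E
```

```text
22.1917
23.55 [ 0.55192341 -0.01789451  0.18655665] [ 0.55207093 -0.01775446  0.18643592] [-0.49075091  0.82131453 -1.11998528]
axis err deg 0.015426318987185437 centre [ 0.54684986 -0.01913758  0.20011998]
scene [([317.2, 212.0], 0.53)] [279.49515582 190.38540888]
top [([344.5, 235.2], 0.68), ([293.0, 206.1], 0.63)] [291.74301987 206.33723917]
```

View pics/scene9.png

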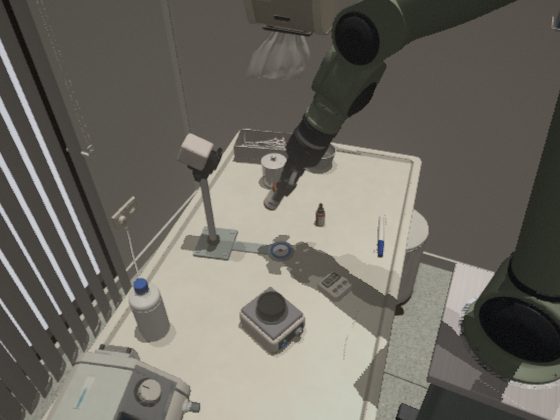

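View pics/scene9c.png

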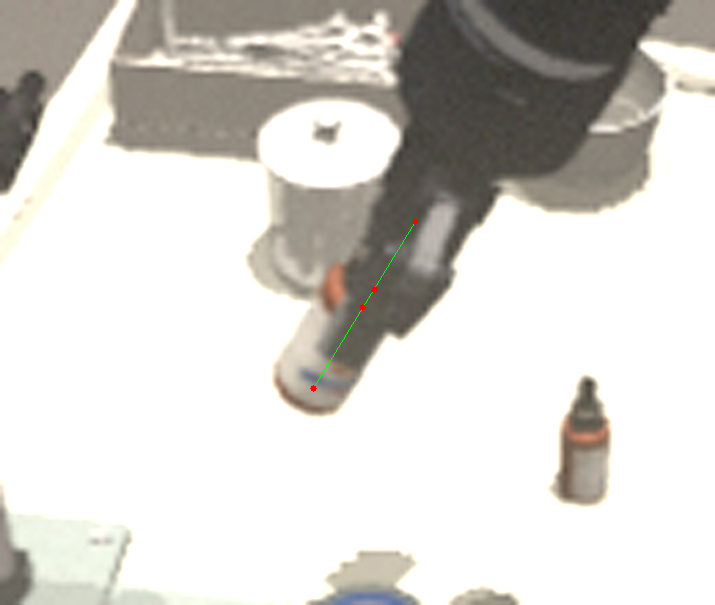

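View pics/w9.png

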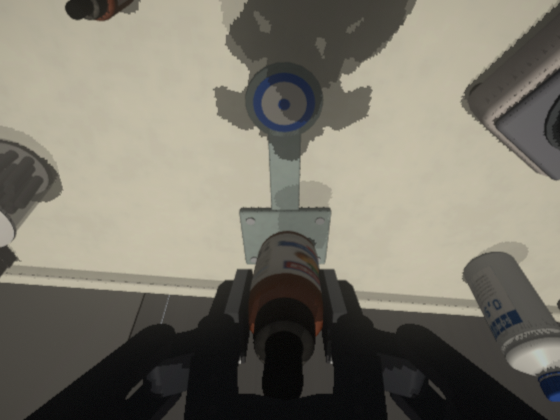

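View pics/top9.png

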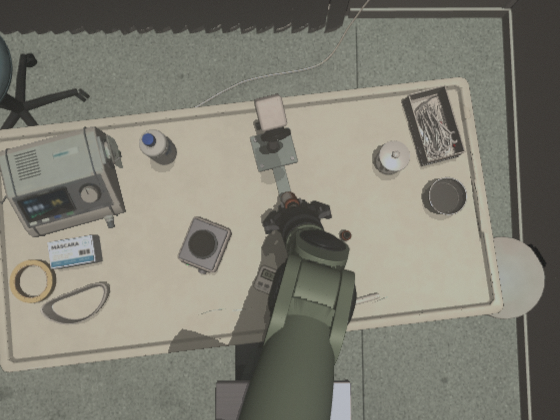

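The scene view shows the bottle leaning, base towards the camera, along the predicted axis. In the wrist view the ring is at (284,103) with the foot strip running straight down the picture. I'll recheck the ring position and yaw from this view.

Run:
```python
from h import *
z=np.load("pics/w9.npz");f={k:z[k] for k in z.files}
im=f["img"];hsv=cv2.cvtColor(im,cv2.COLOR_RGB2HSV)
m=cv2.inRange(hsv,(100,80,40),(130,255,255));m[150:]=0;m[:,:230]=0;m[:,340:]=0
ys,xs=np.nonzero(m);e=cv2.fitEllipse(cv2.convexHull(np.c_[xs,ys].astype(np.int32)));print(e)
r=atz(f,e[0],.006,f);print("ring",r,"pred px",proj(f,[.547,-.019,.006],f))
for a,b,zz,o in [((272,150),(270,205),.005,0),((299,150),(301,205),.005,0),((241,209),(329,209),.008,90)]:
    d=atz(f,b,zz,f)-atz(f,a,zz,f);print(np.rad2deg(np.arctan2(d[1],d[0]))+o)
mid=atz(f,(285,208),.008,f)-r;print("ring->plate mid",np.rad2deg(np.arctan2(mid[1],mid[0])))
c=cv2.convertScaleAbs(im[60:270,200:370],alpha=1.3);cv2.imwrite("pics/c9.png",cv2.resize(c,None,fx=2.8,fy=2.8,interpolation=2)[:,:,::-1])
```

```text
((283.5416564941406, 101.84228515625), (58.452110290527344, 61.08784103393555), 92.05256652832031)
ring [ 0.54517466 -0.01948444  0.006     ] pred px [283.59067149 103.98890314]
10.502488226604253
17.170028199010062
193.76740052874908
ring->plate mid 14.373829419665714
```

View pics/c9.png

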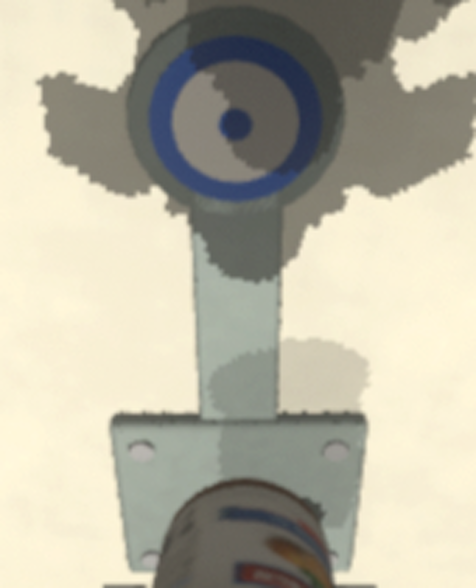

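View pics/top9c.png

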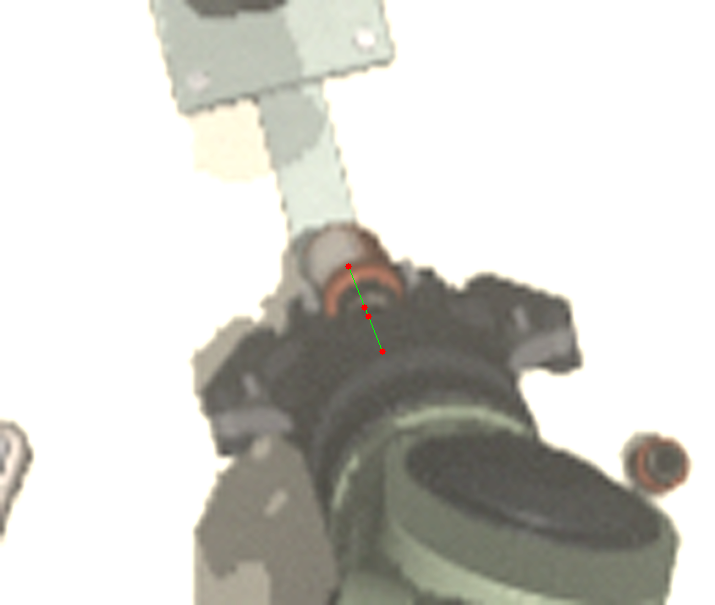

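Position and yaw agree: ring within about 2 mm of the target and yaw 13.8°. The bystanders look unmoved, so a last steadiness check and then hand in.

Run:
```python
from h import *
g=grab_frame("top")
for k,z in [("timer_center",.01),("jar_center",.048),("saline_center",.081)]: print(k,[np.round(atz(g,d["centre"],z),3) for d in tip_of("top",k)][:1])
sleep(.5);s=get_state();print(s["clock"],s["position"],np.abs(s["joint_velocities"]).max(),s["finger_gap"],s["contact_force"])
sign_off()
```

```text
timer_center [array([0.39 , 0.031, 0.01 ])]
jar_center [array([ 0.679, -0.26 ,  0.048])]
saline_center [array([0.7  , 0.289, 0.081])]
24.5 [ 0.55203941 -0.01774654  0.18641045] 0.001778107985111038 0.3502751040138358 [ 0.61507888 -0.29278741 -1.60282039]
the job is handed in; nothing more can be done
```

I gripped the larger brown dropper bottle and pressed it down in the mixer cup. I then lifted it out and handed in at 24.5 s, holding it at the viewing point with the bulb end leaning 25° away from the camera.

- **Press:** the arm came up against a stiff stop at 21 N, with the cup down 8 mm, and stayed there for at least 2.1 s. The bottle did not slip in the grip.
- **Presentation:** the tool's own readings put the bottle's middle within 1 mm of my target point. Its axis was 0.02° off the one I calculated, and the arm was steady.
- **Bystanders:** the timer, jar and saline bottle measured where they stood at the start, within the finder's scatter of about 1 cm for the jar and 2 mm for the other two.

**Disagreements:**
- **Ring target:** its position differed between views by about 4 mm (x 0.545 to 0.549 m); I used 0.547.
- **Stand yaw:** individual edges gave anything from 10.5° to 17°. The better ones clustered near 13.8°, which I used.
- **Bottle in the grip:** the wrist camera suggested it could be 1–2 mm off-centre and 1–2° tilted, which is within calibration error.
- **Cup alignment:** the wrist view showed the bottle about 3–4 mm off the cup's centre, so I shifted it by 3 mm in y and 1.5 mm in x before pressing.

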